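Open the locked flip cover of the bench switch and start the dust extractor

TASK

Start the dust extractor from the bench switch with the fingertips alone: push the orange lock tab along the box toward the cover's hinge to the end of its travel, flip the yellow cover up by its finger lip and over until it leans back open on its own, then press the green start button right in and let it spring out. Only push and press, gently: pinch or lift nothing, keep off the red stop button, and leave the loose things round the switch where they lie.

Things in the scene. Friction and masses are not known exactly. Their poses are not given: they have to be found in the camera images.
- switch_box: Grey switch enclosure screwed to the bench (cannot move), 130 (x) x 170 (y) x 55 mm high, under a yellow cover; 83 mm high in all when shut. Origin: centre of its underside. Its yaw is 1.35 to 1.80 rad: its front (-x side, with the lip) faces the robot's right, its +y side, with the lock, faces the robot; the hinge is at the left; z up. The space above is free.
- cover_hinge (a point): Middle of the cover's hinge axis, which runs along the box's y at the back top edge: box frame (68, 0, 55) mm. Fixed.
- cover (a joint): Yellow flip cover, an upside-down tray 134 x 170 x 28 mm, about 180 g. 0 = shut, grows as its front swings up and back, 1.92 rad = leaning back on its stops. No spring or catch in the hinge: below about 1.35 rad it falls shut by its weight, above that it falls open. Until the lock is pushed back it is held down (gives 0.015 rad).
- cover_lip (a point): On the underside of the cover's finger lip, 152 mm from the hinge axis (moves with the cover). The lip is a flat tongue 4 mm thick, 70 mm wide (y), 138 to 164 mm from the axis. Shut, its underside is 55.5 mm above the bench, free below, and the box's front wall is 19 mm behind this point. Lifting here takes about 1 N.
- lock (a joint): Lock slide on the box's +y side, which faces the robot. 0 = locked, its dark hook over a small ear on the cover's side; grows as the tab is pushed along the box's +x (to the robot's left, toward the hinge); the hook is clear of the ear from 15 mm on; 30 mm = end stop. Drag 1.5 N; it stays where it is left.
- lock_tab (a point): On the pushing (-x) face of the orange lock tab, a plate 10 mm thick (x), 30 mm high (15 to 45 mm above the bench), standing 41 mm out from the dark slide along +y. Locked: box frame (-45, 124.5, 30) mm, 24 mm outward of the slide and 17 mm inside the tab's outer edge. Moves with the slide.
- start_button (a joint): Green start button, press travel in m: 0 = out, grows as it is pressed down, 0.006 = right in; spring from 2 N (out) to 4.4 N (right in), springs back.
- start_top (a point): Centre of the top face of the green start button, 32 mm across, on the switch plate under the cover at box frame (-4, 42, 70.5) mm; it stands 15 mm above the plate (the plate is 55 mm above the bench). Moves with the button.
- stop_button (a joint): Red mushroom stop button, press travel in m like the green one. Not to be pressed.
- stop_top (a point): Centre of the top of the red stop button, 40 mm across, at box frame (-4, -42, 77.5) mm.
- clamp_bracket_a: Loose chromed clamp bracket, 40 x 96 x 62 mm high, right of the switch. Origin: centre of its underside. Leave alone.
- star_knob_a: Loose black star knob with a steel stud pointing up, 36 x 35 x 40 mm, to the right, on the near side. Origin: centre of its underside. Leave alone.
- offcut_c: Loose beech block, 38 x 70 x 16 mm, left of the switch. Origin: centre of its underside. Leave alone.
- hex_bolt_a: Loose steel hex bolt, 15 x 56 x 17 mm, to the right, on the near side. Origin: centre of its underside. Leave alone.
- wing_nut_a: Loose steel wing nut, 17 x 40 x 20 mm, on the near side of the switch. Origin: centre of its underside. Leave alone.
- hex_key: Loose steel hex key, L-shaped, 35 x 86 x 6 mm, on the near side to the right. Origin: centre of its outline, underside. Leave alone.

How it is judged:
On the way, in this order (a step that is already met when the one before it is completed fails the run):
1. the lock tab has been pushed right back while the cover is still shut (value of joint lock above 0.024 m and value of joint cover below 0.1 rad), for 0.1 s.
2. the cover leans back open on its own, untouched by the fingers (value of joint cover above 1.8 rad and contact force between the fingers and switch_box below 0.1 N), for 0.3 s.
3. the green start button is pressed right in (value of joint start_button above 0.0045 m), for 0.05 s.
At the end, for the whole second after the job is handed in: The cover leans back at more than 1.8 rad, still and untouched; the lock tab is at least 20 mm back; both buttons stand out again (within 1.5 mm); each loose thing lies within 20 mm of where it was (value of joint cover above 1.8 rad and velocity of joint cover between -0.05 and 0.05 rad/s and value of joint lock above 0.02 m and value of joint each of start_button, stop_button below 0.0015 m and distance of each of clamp_bracket_a, star_knob_a, offcut_c, hex_bolt_a, wing_nut_a, hex_key from where it was at the start of the episode below 0.02 m).
It fails at once if a loose thing round the switch was moved more than 20 mm or lifted (distance of any of clamp_bracket_a, star_knob_a, offcut_c, hex_bolt_a, wing_nut_a, hex_key from where it was at the start of the episode above 0.02 m).
It fails at once if the red stop button was pressed (more than 2 mm) (value of joint stop_button above 0.002 m).
It fails at once if part of the switch was pinched or forced: the fingers bear on it with more than 30 N (contact force between the fingers and switch_box above 30 N).
It also fails if it takes over 54 s, if anything falls off the work surface, if the arm or the gripper's body presses on something with over 40 N, if the wrist force passes 120 N, or if a joint passes its speed limit or range.

ROBOT

A 6-joint arm with a two-finger parallel gripper is mounted at the origin on a cart in front of the work surface, level with it; the furniture and walls round the work are solid. World frame = base frame: x ahead of the robot, y to its left, z up, the work surface at z = 0. Lengths are in m, angles in rad, forces in N, time in s.
With the tool pointing down it reaches from about 0.35 to 0.875 m from the base axis. Payload 4.2 kg.
Tool frame: the origin (TCP) lies at the very end of the fingers, on their centre line; the grasp point (between the pads) lies 19 mm behind it (ctrl.grip_depth is the distance from the TCP to the grasp point, in m); z points along the fingers, y is the line along which they close (so a half turn about z gives the same grasp; the last joint's range is limited). The gripper opens to 85 mm and grips with 20 to 120 N. Pads are 22 mm wide; open, the fingers measure 114 mm over their backs; the gripper's body (76 mm by 85 mm) begins 54 mm behind the grasp point. The pads swing forward as they close: fully open they stand 13 mm farther back than shut.
Start: joints at [1.454, 0.385, 0.008, 0, -1.194, -0.259], TCP at [0.229, 0.581, 0.231] pointing down, gripper open.
Joint ranges: [-3.14, 3.14], [-1.21, 2.06], [-1.07, 1.41], [-3.16, 2.05], [-2.99, -0.16], [-3.1, 3.1]. Speed limits (rad/s): [2.79, 2.79, 3.14, 3.14, 3.14, 3.14].

INTERFACE

Orientations are given as a unit quaternion [x, y, z, w].
In Python, from bench import ctrl gives the robot as it stands.
- The arm moves only by the shell command python3 -m jog 'ROWS' [FORCE]. ROWS is JSON, a list of rows, each a list of 3 entries, a list of its own where there are three numbers: the opening, from -1 (shut) to 1 (fully open), then the shift along the tool's x, y, z in units of 40 mm (1.0 is 40 mm), then the turn about the tool's z in units of 8 degrees (1.0 is 8 degrees). In form: [[grip, [x, y, z], yaw], ...]. A call has 1 to 8 rows; each row shifts and turns the commanded pose from where the row before left it, along the tool's axes as they then stand; what a row does not reach is not made up. A row lasts 1/10 s, in which the tool goes at most 50 mm and 8.59 degrees, less where a joint would pass 70% of its speed; a pose out of reach is approached as far as the arm can. A call is refused whole if a number of a shift passes 1 or a number of a turn 1, either way. A call with a gripper value outside its range is refused whole. The fingers move at their own pace and stop on an object; FORCE is the grip in N (left out, the last holds). Time passes only in rows, so rows that do not move let the fingers close. It gives the time, the measured TCP pose, the force, the opening and the grip force at its end, in the units of the state.
- ctrl.get_obs(): the state, without advancing time (a new reading comes with each control period).
- ctrl.read_camera(name): name is "scene" or "side" or "wrist"; returns a dict with "color" (480x640x3 uint8, red, green, blue), "range_z" (480x640 float32, m along the optical axis (not along the pixel's ray), 0 where there is no reading), "fx", "fy", "cx", "cy" (pixels), "origin" and "attitude" of the camera in the world; the wrist camera has in their place "tool_from_camera" (4x4, takes a point from camera to tool coordinates, whose origin is the TCP and whose axes are the flange's). Camera axes: x right, y up, looking along -z (the intrinsics and any distortion apply to the point x, -y, -z); pixel columns grow to the right and rows downward; lengths in m; the calibration is good to about 2 mm. A picture is of the moment at which its call begins: read the wrist's pose just before it.
- ctrl.close_job(): hands the job in; it is judged then, once.
The state is a dict: "t": time; "joints": joint angles; "dq": joint speeds; "tau": joint torques, N m; "eef_pos": TCP position; "tcp_rot": TCP orientation; "force": force on the tool from outside, world axes, zero at the start; "torque": the same for the moment, N m; "grip_width": opening from 0.0 (shut) to 1.0 (fully open); "grip_force": force on a finger pad.
Only numpy, scipy, OpenCV 4.12 (cv2) and the standard library are available. Lean on these libraries where they do the work, as an engineer would, in place of code of your own. Each camera call takes 0.05 s, during which the arm holds its last target. There are 200 camera calls.

## Working session

There is one attempt and no reset: what is moved stays moved. The work goes in short steps, Python scripts to look and compute and a shell command to move; the robot and the scene stay as the last step left them, time stands still between calls to the robot, and variables do not carry over. Pictures are saved under pics/ and viewed, at most 10 in all, crops included, and the job is handed in when it is done.

```bash
mkdir -p pics; cat > h.py <<'E'
import numpy as np, cv2
from bench import ctrl
from scipy.spatial.transform import Rotation as R
def cam(n):
    o=ctrl.get_obs(); c=ctrl.read_camera(n); return o,c
def pts(c,o=None):
    z=c['range_z']; v,u=np.mgrid[0:480,0:640]
    p=np.stack([(u-c['cx'])/c['fx']*z,-(v-c['cy'])/c['fy']*z,-z],-1)
    if 'tool_from_camera' in c:
        T=np.array(c['tool_from_camera']); p=p@T[:3,:3].T+T[:3,3]
        return p@R.from_quat(o['tcp_rot']).as_matrix().T+o['eef_pos']
    a=np.array(c['attitude']); M=a if a.shape==(3,3) else R.from_quat(a).as_matrix()
    return p@M.T+np.array(c['origin'])
def save(c,n): cv2.imwrite('pics/'+n,c['color'][:,:,::-1])
E
python3 - <<'E'
from h import *
for n in ['scene','side']:
    o,c=cam(n); save(c,n+'0.png'); P=pts(c); np.save(n+'.npy',P); print(n,c['origin'],c['attitude'],c['fx'],[k for k in c])
    hsv=cv2.cvtColor(c['color'],cv2.COLOR_RGB2HSV)
    for nm,lo,hi in [('yellow',(22,120,80),(34,255,255)),('orange',(5,150,80),(18,255,255))]:
        m=cv2.inRange(hsv,lo,hi)>0; m&=c['range_z']>0; q=P[m]; 
        if len(q): print(nm,len(q),np.percentile(q,[2,50,98],axis=0).round(3).tolist())
print(o)
E
```

```text
scene [-0.20596186  0.36701651  0.43181125] [-0.30140265  0.47119047  0.71009056 -0.42767673] 489.7159710979621 ['color', 'range_z', 'fx', 'fy', 'cx', 'cy', 'origin', 'attitude']
yellow 3063 [[0.552, -0.038, 0.058], [0.598, 0.034, 0.084], [0.718, 0.094, 0.086]]
orange 5271 [[0.508, -0.232, -0.473], [1.176, 0.064, 0.0], [3.0, 0.731, 0.138]]
side [ 0.21826602 -0.73878046  0.78865291] [ 0.39278487 -0.08918633 -0.21403542  0.88991836] 575.0893820095105 ['color', 'range_z', 'fx', 'fy', 'cx', 'cy', 'origin', 'attitude']
yellow 4426 [[0.557, -0.067, 0.059], [0.636, 0.01, 0.085], [0.722, 0.088, 0.088]]
orange 1767 [[0.503, -0.165, -0.636], [1.119, -0.027, 0.001], [2.857, 1.112, 0.046]]
{'t': 0.05, 'joints': array([ 1.45356978e+00,  3.85537754e-01,  6.64334376e-03, -5.08801425e-04,
       -1.19397688e+00, -2.58607241e-01]), 'dq': array([ 0.00112183,  0.00038228,  0.00215967,  0.00194278, -0.00066469,
       -0.00022048]), 'tau': array([-7.50584968e-04, -3.93681514e+01,  1.89160377e+01,  4.20553923e+00,
       -2.34806488e-03,  6.66710804e-06]), 'eef_pos': array([0.22916762, 0.58085402, 0.23023832]), 'tcp_rot': array([ 9.82377423e-01, -1.86904967e-01, -1.62585228e-04,  1.05159133e-03]), 'force': array([ 0.83585468, -0.69795292, -0.10113629]), 'torque': array([-0.00447421, -0.02799282,  0.00402163]), 'grip_force': 0.0, 'grip_width': 0.9979638356469582}
```

View pics/scene0.png

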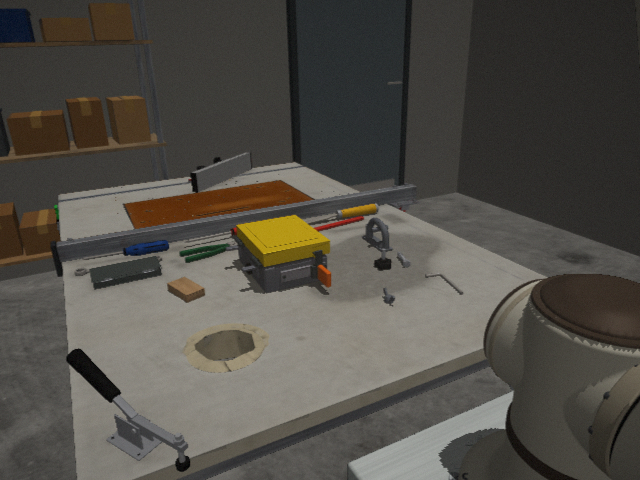

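View pics/side0.png

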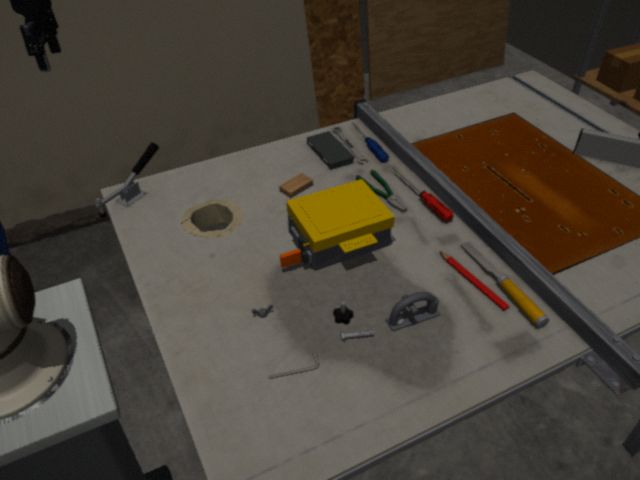

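```bash
python3 - <<'E'
from h import *
P=np.load('side.npy'); img=cv2.imread('pics/side0.png'); hsv=cv2.cvtColor(img,cv2.COLOR_BGR2HSV)
m=(cv2.inRange(hsv,(22,100,60),(36,255,255))>0)&(P[...,2]>.078)&(P[...,2]<.095)&(P[...,0]<.85)
q=P[m]; r=cv2.minAreaRect((q[:,:2]*1000).astype(np.float32)); print('top',r,cv2.boxPoints(r),np.median(q[:,2]))
for nm in ['side','scene']:
    P=np.load(nm+'.npy'); img=cv2.imread(f'pics/{nm}0.png'); hsv=cv2.cvtColor(img,cv2.COLOR_BGR2HSV)
    m=(cv2.inRange(hsv,(4,150,80),(17,255,255))>0)&(P[...,2]>.012)&(P[...,2]<.05)&(P[...,0]<.7)&(P[...,0]>.4)&(abs(P[...,1])<.15)
    q=P[m]; v,u=np.nonzero(m); print(nm,'tab',len(q),u.min(),u.max(),v.min(),v.max(),np.percentile(q,[2,50,98],axis=0).round(4).tolist())
    m=(P[...,2]>.004)&(P[...,2]<.2)&(P[...,0]>.3)&(P[...,0]<.85)&(abs(P[...,1])<.35)
    n,l,s,c=cv2.connectedComponentsWithStats(m.astype(np.uint8))
    for i in range(1,n):
        if s[i,4]>25:
            k=P[l==i]; print(s[i].tolist(),np.percentile(k,[1,99],axis=0).round(3).tolist())
E
```

```text
top ((640.2183837890625, 23.167800903320312), (139.5999755859375, 172.42701721191406), 87.90986633300781) [[551.51654  -43.4414  ]
 [723.8288   -49.730095]
 [728.9202    89.777   ]
 [556.608     96.0657  ]] 0.08494110036801567
side tab 159 280 300 249 264 [[0.4979, -0.0157, 0.0277], [0.5142, -0.012, 0.0439], [0.5352, -0.005, 0.048]]
[310, 136, 59, 34, 1025] [[0.737, 0.24, 0.004], [0.833, 0.348, 0.025]]
[279, 168, 129, 102, 7573] [[0.507, -0.066, 0.005], [0.815, 0.171, 0.088]]
[280, 173, 34, 25, 477] [[0.6, 0.194, 0.004], [0.676, 0.248, 0.021]]
[184, 202, 28, 31, 145] [[0.375, 0.178, 0.004], [0.445, 0.261, 0.009]]
[461, 244, 87, 84, 889] [[0.832, -0.34, 0.005], [0.85, -0.12, 0.029]]
[440, 250, 71, 61, 612] [[0.795, -0.279, 0.004], [0.823, -0.11, 0.012]]
[386, 291, 55, 39, 1186] [[0.612, -0.237, 0.004], [0.704, -0.201, 0.063]]
[334, 301, 20, 23, 300] [[0.532, -0.18, 0.004], [0.565, -0.147, 0.042]]
[252, 304, 21, 13, 124] [[0.407, -0.097, 0.004], [0.443, -0.084, 0.022]]
[341, 329, 33, 12, 186] [[0.521, -0.223, 0.004], [0.576, -0.197, 0.018]]
[269, 351, 51, 29, 187] [[0.383, -0.238, 0.004], [0.47, -0.207, 0.009]]
scene tab 200 318 330 264 286 [[0.4949, -0.0109, 0.0198], [0.5066, -0.0032, 0.0365], [0.534, -0.0012, 0.0465]]
[179, 203, 199, 90, 6643] [[0.499, -0.314, 0.005], [0.845, 0.179, 0.086]]
[362, 218, 29, 52, 716] [[0.531, -0.232, 0.004], [0.696, -0.144, 0.061]]
[397, 252, 13, 14, 85] [[0.519, -0.217, 0.005], [0.574, -0.193, 0.016]]
[104, 256, 58, 30, 988] [[0.733, 0.247, 0.004], [0.803, 0.349, 0.022]]
[425, 273, 38, 20, 88] [[0.38, -0.234, 0.004], [0.469, -0.205, 0.007]]
[167, 277, 38, 24, 561] [[0.597, 0.197, 0.005], [0.67, 0.251, 0.018]]
[383, 288, 12, 14, 91] [[0.404, -0.091, 0.004], [0.443, -0.079, 0.02]]
[196, 352, 56, 16, 207] [[0.378, 0.186, 0.004], [0.426, 0.258, 0.007]]
```

Scene view: the yellow cover is at about (283,240) and the orange tab at (325,275). Side view: the lip is at about (358,242) and the tab at (291,258). The fit puts the box at about (0.640, 0.022) with yaw about 1.53, which agrees with the measured tab. I'll turn the tool with its x axis along the box's -x, shut the fingers and travel over.

```bash
cat >> h.py <<'E'
B0=np.array([.640,.022,0]); YAW=1.534
def setbox():
    return R.from_euler('z',YAW).as_matrix()
def go(b):
    "box-frame mm target -> print tool-axis shift in units"
    o=ctrl.get_obs(); Rb=setbox(); Rt=R.from_quat(o['tcp_rot']).as_matrix()
    t=B0+Rb@(np.array(b)/1000); d=Rt.T@(t-o['eef_pos'])/.04
    tx=Rt[:,0]; a=np.degrees(np.arctan2(tx[1],tx[0])-(YAW-np.pi)); a=(a+180)%360-180
    print('t',o['t'],'box mm',(Rb.T@(o['eef_pos']-B0)*1000).round(1),'shift units',d.round(2),'yaw units',round(a/8,2),'tilt',round(float(np.degrees(np.arccos(-Rt[2,2]))),2),'F',np.round(o['force'],1))
E
python3 -m jog '[[-1,[0,0,0],1],[-1,[0,0,0],1],[-1,[0,0,0],1],[-1,[0,0,0],1],[-1,[0,0,0],1],[-1,[0,0,0],1],[-1,[0,0,0],1],[-1,[0,0,0],1]]' 20
python3 -c "
from h import *
go([-85,124.5,231])"
```

```text
t: 0.9
eef_pos: [0.2293, 0.581, 0.2307]
tcp_rot: [0.732, -0.681, 0.0, 0.001]
force: [-0.8, 0.1, 0.1]
grip_width: 0.001
grip_force: 0.0
t 0.9 box mm [543.6 431.  230.7] shift units [ 1.645e+01 -5.910e+00  1.000e-02] yaw units 0.78 tilt 0.08 F [-0.8  0.1  0.1]
```

```bash
python3 -m jog '[[-1,[0,0,0],0.78],[-1,[1,-0.5,0],0],[-1,[1,-0.5,0],0],[-1,[1,-0.5,0],0],[-1,[1,-0.5,0],0],[-1,[1,-0.5,0],0],[-1,[1,-0.5,0],0],[-1,[1,-0.5,0],0]]'
python3 -m jog '[[-1,[1,-0.5,0],0],[-1,[1,-0.5,0],0],[-1,[1,-0.5,0],0],[-1,[1,-0.5,0],0],[-1,[1,-0.5,0],0],[-1,[1,-0.5,0],0],[-1,[1,-0.5,0],0],[-1,[0.7,-0.5,0],0]]'
python3 - <<'E'
from h import *
go([-85,124.5,231])
o,c=cam('wrist'); save(c,'w1.png'); P=pts(c,o); np.save('w1.npy',P)
hsv=cv2.cvtColor(c['color'],cv2.COLOR_RGB2HSV)
m=(cv2.inRange(hsv,(22,100,50),(36,255,255))>0)&(P[...,2]>.075)&(P[...,2]<.095)
q=P[m]; r=cv2.minAreaRect((q[:,:2]*1000).astype(np.float32)); print('top',len(q),r,cv2.boxPoints(r).tolist(),np.median(q[:,2]))
m=(cv2.inRange(hsv,(4,150,60),(17,255,255))>0)&(P[...,2]>.01)&(P[...,2]<.06)
q=P[m]; print('tab',len(q),np.percentile(q,[2,50,98],axis=0).round(4).tolist())
E
```

```text
t: 1.7
eef_pos: [0.3608, 0.2952, 0.2311]
tcp_rot: [-0.696, 0.718, 0.0, -0.0]
force: [0.8, 0.2, 0.6]
grip_width: -0.001
grip_force: 0.0
t: 2.5
eef_pos: [0.511, -0.018, 0.231]
tcp_rot: [-0.696, 0.719, 0.0, -0.0]
force: [-0.3, 0.5, -0.1]
grip_width: -0.003
grip_force: 0.0
t 2.5 box mm [-44.7 127.4 231. ] shift units [ 1.01 -0.07  0.  ] yaw units 0.03 tilt 0.05 F [-0.3  0.5 -0.1]
top 31838 ((638.1181640625, 24.722373962402344), (134.06690979003906, 170.48826599121094), 88.15189361572266) [[550.756591796875, -39.527095794677734], [721.1561279296875, -45.025333404541016], [725.479736328125, 88.97184753417969], [555.0802001953125, 94.47007751464844]] 0.08387530298569858
tab 623 [[0.4999, -0.0151, 0.0184], [0.5192, -0.0117, 0.0435], [0.5373, -0.006, 0.0516]]
```

View pics/w1.png

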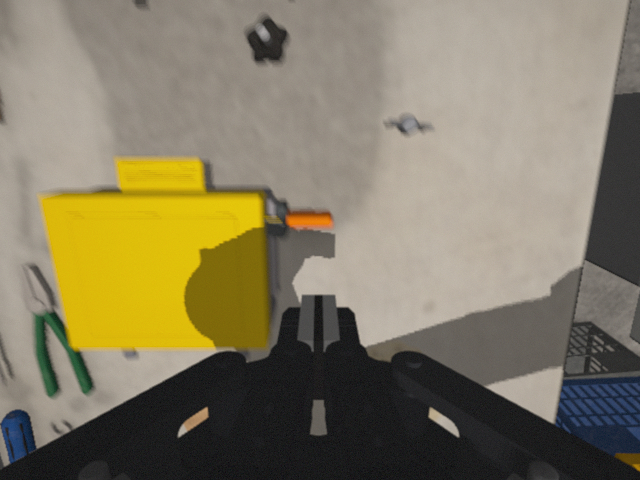

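The wrist view shows the cover cleanly (134 x 170 mm), the tab at (310,220) and the lip at (162,175). The fit is box (0.6380, 0.0237), yaw 1.5385, and the predicted tab face (0.512, -0.017) agrees with the measurement.

```bash
sed -i 's/^B0=.*/B0=np.array([.6380,.0237,0]); YAW=1.5385/' h.py
python3 -m jog '[[-1,[0.95,0,0],0],[-1,[0,0,0.9],0],[-1,[0,0,0.9],0],[-1,[0,0,0.9],0],[-1,[0,0,0.9],0],[-1,[0,0,0.9],0],[-1,[0,0,0.6],0],[-1,[0,0,0],0]]'
python3 -c "
from h import *
go([-58,124.5,25])"
```

```text
t: 3.35
eef_pos: [0.5068, -0.054, 0.0239]
tcp_rot: [-0.696, 0.718, 0.003, -0.004]
force: [-0.5, 0.4, -0.1]
grip_width: -0.001
grip_force: 0.0
t 3.35 box mm [-81.9 128.6  23.9] shift units [-0.6  -0.1  -0.03] yaw units 0.0 tilt 0.5 F [-0.5  0.4 -0.1]
```

```bash
python3 -m jog '[[-1,[-0.2,-0.1,0],0],[-1,[-0.2,0,0],0],[-1,[-0.15,0,0],0],[-1,[-0.15,0,0],0],[-1,[-0.1,0,0],0],[-1,[-0.1,0,0],0],[-1,[-0.1,0,0],0],[-1,[0,0,0],0]]'
python3 -c "
from h import *
go([-26,124.5,25])"
```

```text
t: 4.15
eef_pos: [0.5158, -0.0131, 0.0281]
tcp_rot: [-0.696, 0.718, -0.0, 0.001]
force: [-1.9, 0.3, 5.6]
grip_width: 0.001
grip_force: 0.0
t 4.15 box mm [-40.7 120.9  28.1] shift units [-0.37  0.09  0.08] yaw units 0.02 tilt 0.11 F [-1.9  0.3  5.6]
```

```bash
python3 -m jog '[[-1,[0,0,0],0],[-1,[0,0,0],0],[-1,[0,0,0],0]]'
python3 - <<'E'
from h import *
go([-26,124.5,25])
o,c=cam('wrist'); save(c,'w2.png'); P=pts(c,o)
hsv=cv2.cvtColor(c['color'],cv2.COLOR_RGB2HSV)
m=(cv2.inRange(hsv,(4,150,60),(17,255,255))>0)&(P[...,2]>.01)&(P[...,2]<.06)
q=P[m]; print('tab',len(q),np.percentile((q-B0)@setbox()*1000,[2,50,98],axis=0).round(1).tolist())
E
```

```text
t: 4.45
eef_pos: [0.5158, -0.0131, 0.0281]
tcp_rot: [-0.696, 0.718, -0.0, 0.001]
force: [-1.6, 1.3, 6.1]
grip_width: -0.005
grip_force: 0.0
t 4.45 box mm [-40.7 120.9  28.1] shift units [-0.37  0.09  0.08] yaw units 0.01 tilt 0.12 F [-1.6  1.3  6.1]
tab 261 [[-46.8, 100.4, 19.0], [-28.4, 102.6, 27.9], [-27.6, 140.0, 56.9]]
```

View pics/w2.png

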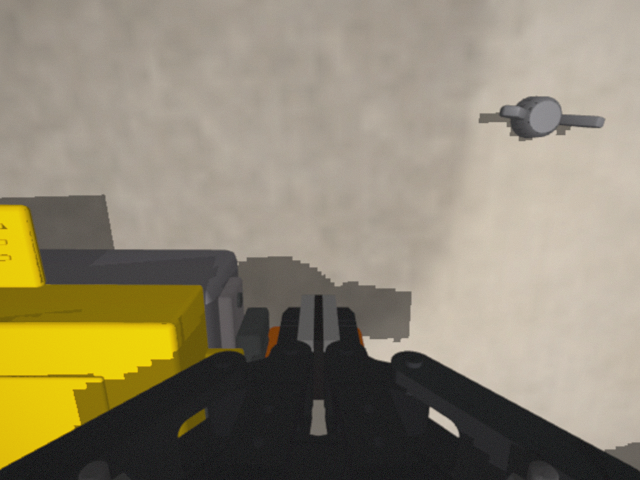

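The tab has moved about 17 mm (face at box x ≈ -28). There is a 6 N upward force, perhaps from the gripper grazing the slide or hook, so I'll move outward a little and up before going on.

```bash
python3 -m jog '[[-1,[0,0.1,-0.1],0],[-1,[0,0.1,0],0],[-1,[0,0,0],0],[-1,[0,0,0],0]]'
python3 -c "
from h import *
go([-26,124.5,25])"
```

```text
t: 4.9
eef_pos: [0.5067, -0.0135, 0.0311]
tcp_rot: [-0.696, 0.718, 0.0, -0.0]
force: [0.5, -0.3, -0.0]
grip_width: 0.002
grip_force: 0.0
t 4.9 box mm [-41.5 130.   31.1] shift units [-0.39 -0.14  0.15] yaw units 0.01 tilt 0.03 F [ 0.5 -0.3 -0. ]
```

```bash
python3 -m jog '[[-1,[-0.1,0,0],0],[-1,[-0.1,0,0],0],[-1,[-0.1,0,0],0],[-1,[-0.05,0,0],0],[-1,[0,0,0],0],[-1,[0,0,0],0]]'
python3 -c "
from h import *
go([-26,124.5,25])"
```

```text
t: 5.5
eef_pos: [0.5079, 0.0009, 0.0314]
tcp_rot: [-0.696, 0.718, -0.0, 0.0]
force: [0.4, 0.1, -0.1]
grip_width: 0.002
grip_force: 0.0
t 5.5 box mm [-27.  129.3  31.4] shift units [-0.02 -0.12  0.16] yaw units 0.01 tilt 0.06 F [ 0.4  0.1 -0.1]
```

```bash
python3 -m jog '[[-1,[-0.05,0,0],0],[-1,[0,0,0],0],[-1,[0,0,0],0]]'
python3 -m jog '[[-1,[0.6,0,0],0],[-1,[0,0,-0.9],0],[-1,[0.9,0,-0.9],0],[-1,[0.9,0,-0.9],0],[-1,[0,0,0],0],[-1,[0,0,0],0]]'
python3 - <<'E'
from h import *
go([-125,0,140])
o,c=cam('wrist'); save(c,'w3.png'); P=pts(c,o)
hsv=cv2.cvtColor(c['color'],cv2.COLOR_RGB2HSV)
m=(cv2.inRange(hsv,(4,150,60),(17,255,255))>0)&(P[...,2]>.01)&(P[...,2]<.06)
q=(P[m]-B0)@setbox()*1000; print('tab',len(q),np.percentile(q,[2,50,98],axis=0).round(1).tolist())
m=(cv2.inRange(hsv,(22,100,50),(36,255,255))>0)&(P[...,2]>.04)&(P[...,2]<.07)
q=(P[m]-B0)@setbox()*1000;q=q[q[:,0]<-70]; print('lip',len(q),np.percentile(q,[1,50,99],axis=0).round(1).tolist())
E
```

```text
t: 5.8
eef_pos: [0.5077, 0.0026, 0.0314]
tcp_rot: [-0.696, 0.718, -0.0, 0.0]
force: [-0.6, 0.1, -0.1]
grip_width: -0.001
grip_force: 0.0
t: 6.4
eef_pos: [0.5048, -0.0927, 0.1389]
tcp_rot: [-0.695, 0.719, -0.0, 0.001]
force: [-0.2, 0.6, -0.4]
grip_width: 0.002
grip_force: 0.0
t 6.4 box mm [-120.7  129.4  138.9] shift units [ 0.11 -3.23 -0.02] yaw units -0.01 tilt 0.14 F [-0.2  0.6 -0.4]Traceback (most recent call last):
  File "<stdin>", line 6, in <module>
    return _quantile_unchecked(
        a, q, axis, out, overwrite_input, method, keepdims, weights)
    return _ureduce(a,
                    func=_quantile_ureduce_func,
    ...<5 lines>...
                    overwrite_input=overwrite_input,
                    method=method)
    r = func(a, **kwargs)
    result = _quantile(arr,
                       quantiles=q,
    ...<2 lines>...
                       out=out,
                       weights=wgt)
    slices_having_nans = np.isnan(arr[-1, ...])
                                  ~~~^^^^^^^^^
IndexError: index -1 is out of bounds for axis 0 with size 0
```

```bash
python3 -m jog '[[-1,[0.1,-0.8,0],0],[-1,[0,-0.8,0],0],[-1,[0,-0.8,0],0],[-1,[0,-0.83,0],0],[-1,[0,0,0.9],0],[-1,[0,0,0.9],0],[-1,[0,0,0.6],0],[-1,[0,0,0],0]]'
python3 - <<'E'
from h import *
go([-109,0,45])
o,c=cam('side'); save(c,'s2.png'); P=pts(c)
hsv=cv2.cvtColor(c['color'],cv2.COLOR_RGB2HSV)
X=(P-B0)@setbox()*1000
m=(cv2.inRange(hsv,(4,150,60),(17,255,255))>0)&(P[...,2]>.01)&(P[...,2]<.06)&(abs(X[...,1]-120)<30)&(abs(X[...,0])<60)
q=X[m]; print('tab',len(q),np.percentile(q,[2,50,98],axis=0).round(1).tolist())
im=cv2.resize(c['color'][130:330,240:480,::-1],(720,600),interpolation=cv2.INTER_CUBIC); cv2.imwrite('pics/s2c.png',im)
E
```

```text
t: 7.25
eef_pos: [0.6296, -0.0992, 0.0359]
tcp_rot: [-0.696, 0.718, 0.004, -0.004]
force: [-0.1, 1.1, -0.2]
grip_width: 0.005
grip_force: 0.0
t 7.25 box mm [-123.1    4.4   35.9] shift units [-0.35 -0.11 -0.23] yaw units 0.01 tilt 0.71 F [-0.1  1.1 -0.2]
tab 273 [[-17.0, 99.7, 19.1], [-13.5, 120.0, 36.4], [-5.7, 138.2, 48.2]]
```

View pics/s2c.png

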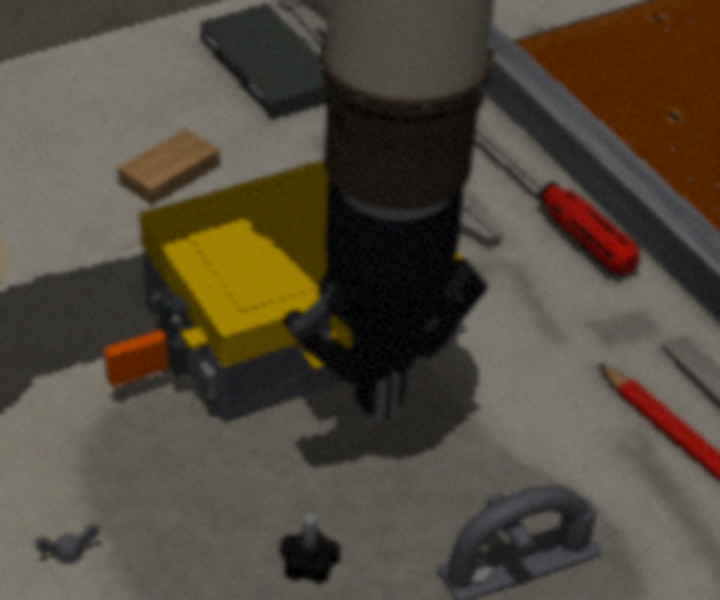

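The crop shows the tab pushed right back (about (135,358), face at box x ≈ -15), the cover shut and the fingers in front of the lip. I'll press on the lip's front edge and lift by friction along the arc.

```bash
python3 -m jog '[[-1,[-0.2,-0.1,0],0],[-1,[-0.15,0,0],0],[-1,[-0.1,0,0],0],[-1,[-0.1,0,0],0],[-1,[0,0,0],0],[-1,[0,0,0],0]]'
python3 -c "
from h import *
go([-107,0,40])"
```

```text
t: 7.9
eef_pos: [0.6391, -0.0799, 0.0435]
tcp_rot: [-0.696, 0.718, -0.001, 0.0]
force: [1.3, -7.2, 0.5]
grip_width: 0.001
grip_force: 3.3
t 7.9 box mm [-103.5   -4.4   43.5] shift units [0.09 0.11 0.09] yaw units 0.01 tilt 0.17 F [ 1.3 -7.2  0.5]
```

```bash
python3 -m jog '[[-1,[0,0,-0.1],0],[-1,[0,0,-0.1],0],[-1,[-0.02,0,-0.15],0],[-1,[-0.02,0,-0.15],0],[-1,[0,0,0],0],[-1,[0,0,0],0]]'
python3 - <<'E'
from h import *
go([-107,0,40])
o,c=cam('side'); P=pts(c); save(c,'s3.png')
cv2.imwrite('pics/s3c.png',cv2.resize(c['color'][130:330,240:480,::-1],(720,600),interpolation=cv2.INTER_CUBIC))
X=(P-B0)@setbox()*1000
hsv=cv2.cvtColor(c['color'],cv2.COLOR_RGB2HSV)
m=(cv2.inRange(hsv,(20,100,50),(36,255,255))>0)&(X[...,2]>20)&(abs(X[...,1])<84)&(X[...,0]>-110)&(X[...,0]<90)
q=X[m]
for a in range(-100,70,20):
    k=q[(q[:,0]>=a)&(q[:,0]<a+20)]
    if len(k): print(a,len(k),np.percentile(k[:,2],[5,50,95]).round(1))
E
```

```text
t: 8.5
eef_pos: [0.6391, -0.0784, 0.0636]
tcp_rot: [-0.696, 0.718, -0.002, 0.0]
force: [0.8, -7.1, 0.6]
grip_width: 0.0
grip_force: 3.4
t 8.5 box mm [-102.    -4.4   63.6] shift units [0.12 0.11 0.59] yaw units 0.01 tilt 0.19 F [ 0.8 -7.1  0.6]
-100 84 [ 77.7  80.5 160.3]
-80 469 [ 76.1  86.1 100.3]
-60 275 [ 68.   99.2 101.8]
-40 248 [76.1 97.3 99.8]
-20 332 [72.9 95.1 97.7]
0 339 [75.8 92.7 95.2]
20 368 [74.3 90.4 92.8]
40 347 [71.6 87.8 90.5]
60 177 [77.9 85.1 87. ]
```

The cover is lifting without slip, at about 7°. I'll continue along the arc.

```bash
python3 -m jog '[[-1,[-0.04,0,-0.25],0],[-1,[-0.05,0,-0.24],0],[-1,[-0.07,0,-0.24],0],[-1,[-0.08,0,-0.24],0],[-1,[-0.1,0,-0.23],0],[-1,[-0.11,0,-0.23],0],[-1,[-0.13,0,-0.22],0],[-1,[-0.13,0,-0.21],0]]'
cat > cov.py <<'E'
from h import *
import sys
go([-107,0,40])
o,c=cam('side'); P=pts(c)
if len(sys.argv)>1: cv2.imwrite('pics/'+sys.argv[1],cv2.resize(c['color'][70:330,200:512,::-1],(720,600),interpolation=cv2.INTER_CUBIC))
X=(P-B0)@setbox()*1000
hsv=cv2.cvtColor(c['color'],cv2.COLOR_RGB2HSV)
m=(cv2.inRange(hsv,(20,100,30),(36,255,255))>0)&(X[...,2]>40)&(abs(X[...,1])<84)&(X[...,0]>-110)&(X[...,0]<150)
q=X[m]; a=np.degrees(np.arctan2(q[:,2]-55,68-q[:,0])); r=np.hypot(q[:,2]-55,q[:,0]-68)
k=a[(r>155)&(r<166)]; print('lip angle deg',len(k),np.percentile(k,[10,50,90]) if len(k) else '', 'zmax',q[:,2].max())
E
python3 cov.py
```

```text
t: 9.35
eef_pos: [0.6399, -0.0488, 0.1384]
tcp_rot: [-0.696, 0.718, -0.001, 0.001]
force: [0.3, -4.0, 1.9]
grip_width: 0.002
grip_force: 2.0
t 9.35 box mm [-72.4  -4.3 138.4] shift units [0.86 0.11 2.46] yaw units 0.01 tilt 0.16 F [ 0.3 -4.   1.9]
lip angle deg 49 [37.05764467 37.67952086 38.33502947] zmax 392.3939034732656
```

```bash
python3 -m jog '[[-1,[-0.15,0,-0.2],0],[-1,[-0.16,0,-0.19],0],[-1,[-0.18,0,-0.18],0],[-1,[-0.18,0,-0.17],0],[-1,[-0.2,0,-0.16],0],[-1,[-0.2,0,-0.15],0],[-1,[-0.21,0,-0.13],0],[-1,[-0.22,0,-0.12],0]]'
python3 cov.py
```

```text
t: 10.2
eef_pos: [0.6408, 0.0127, 0.1884]
tcp_rot: [-0.696, 0.718, 0.0, -0.0]
force: [0.0, 0.6, 0.3]
grip_width: 0.0
grip_force: 0.1
t 10.2 box mm [-10.9  -3.2 188.4] shift units [2.4  0.08 3.71] yaw units 0.01 tilt 0.06 F [0.  0.6 0.3]
lip angle deg 77 [65.10690004 65.69587274 66.36221585] zmax 412.29950828976615
```

```bash
python3 -m jog '[[-1,[-0.22,0,-0.11],0],[-1,[-0.23,0,-0.1],0],[-1,[-0.23,0,-0.08],0],[-1,[-0.24,0,-0.06],0],[-1,[-0.24,0,-0.05],0],[-1,[-0.2,0,-0.04],0],[-1,[0,0,0],0],[-1,[0,0,0],0]]'
python3 cov.py
```

```text
t: 11.05
eef_pos: [0.6427, 0.0662, 0.2059]
tcp_rot: [-0.696, 0.718, 0.0, -0.0]
force: [-1.2, -0.4, 0.1]
grip_width: -0.002
grip_force: 0.0
t 11.05 box mm [ 42.7  -3.3 205.9] shift units [3.74 0.09 4.15] yaw units 0.01 tilt 0.02 F [-1.2 -0.4  0.1]
lip angle deg 125 [ 79.1621884  111.01304395 112.01019833] zmax 273.4172027722042
```

The cover has fallen open to about 110°. Next I'll move over the start button, dropping to about 80 mm.

```bash
python3 -m jog '[[-1,[0.6,0.55,0],0],[-1,[0.57,0.58,0],0],[-1,[0,0,0.8],0],[-1,[0,0,0.8],0],[-1,[0,0,0.8],0],[-1,[0,0,0.6],0],[-1,[0,0,0],0],[-1,[0,0,0],0]]'
python3 cov.py s5.png; python3 -c "
from h import *
go([-4,42,64.5])
o,c=cam('wrist'); P=(pts(c,o)-B0)@setbox()*1000
hsv=cv2.cvtColor(c['color'],cv2.COLOR_RGB2HSV)
m=(cv2.inRange(hsv,(40,80,30),(85,255,255))>0)&(P[...,2]>50)&(P[...,2]<90)
print(m.sum(),np.percentile(P[m],[2,50,98],axis=0).round(1).tolist() if m.any() else '')"
```

```text
t: 11.9
eef_pos: [0.5966, 0.0203, 0.0864]
tcp_rot: [-0.696, 0.718, -0.0, -0.0]
force: [0.2, 0.9, 0.1]
grip_width: 0.003
grip_force: 0.0
t 11.9 box mm [-4.7 41.3 86.4] shift units [ 2.56 -1.03  1.16] yaw units 0.01 tilt 0.03 F [0.2 0.9 0.1]
lip angle deg 14 [ 60.53993705 110.64072072 112.30631802] zmax 445.233720889594
t 11.95 box mm [-4.4 40.6 87.4] shift units [-0.01  0.04  0.57] yaw units 0.01 tilt 0.13 F [-0.1 -0.1 -0. ]
1788 [[-15.0, 27.0, 63.3], [-8.1, 41.2, 69.6], [1.3, 55.5, 71.0]]
```

View pics/s5.png

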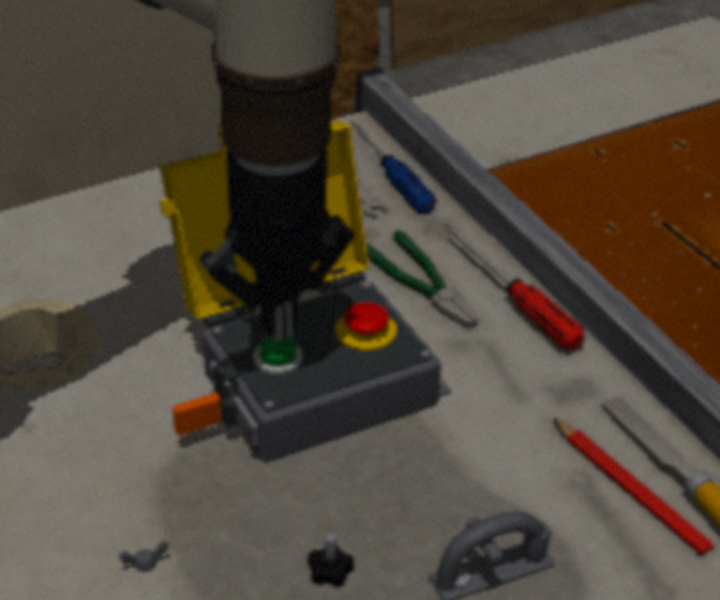

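The cover leans open, the fingers are over the green button at (278,352) and the red one is well clear at (367,318). Now I'll press.

```bash
python3 -m jog '[[-1,[0,0,0.25],0],[-1,[0,0,0.15],0],[-1,[0,0,0.1],0],[-1,[0,0,0.1],0],[-1,[0,0,0.05],0],[-1,[0,0,0],0],[-1,[0,0,0],0]]'
python3 -c "
from h import *
go([-4,42,64.5])"
```

```text
t: 12.7
eef_pos: [0.5966, 0.0207, 0.064]
tcp_rot: [-0.697, 0.717, -0.001, 0.0]
force: [-7.8, 1.2, 19.6]
grip_width: 0.002
grip_force: 10.4
t 12.7 box mm [-4.3 41.3 64. ] shift units [-0.01  0.02 -0.01] yaw units 0.02 tilt 0.11 F [-7.8  1.2 19.6]
```

The button is fully in (19.6 N, against its stop). I'll release it.

```bash
python3 -m jog '[[-1,[0,0,-0.3],0],[-1,[0,0,-0.7],0],[-1,[0,0,-0.9],0],[-1,[0.5,0,-0.9],0],[-1,[0.9,0,-0.5],0],[-1,[0.9,0,0],0],[-1,[0,0,0],0],[-1,[0,0,0],0]]'
python3 cov.py s6.png
```

```text
t: 13.5
eef_pos: [0.5929, -0.0719, 0.1915]
tcp_rot: [-0.695, 0.719, 0.0, -0.0]
force: [-1.2, -0.3, -0.4]
grip_width: 0.005
grip_force: 0.0
t 13.5 box mm [-97.   42.  191.5] shift units [ 0.25 -1.06  3.79] yaw units -0.0 tilt 0.06 F [-1.2 -0.3 -0.4]
lip angle deg 152 [110.45439571 111.33805186 112.13686266] zmax 334.06583243629336
```

View pics/s6.png

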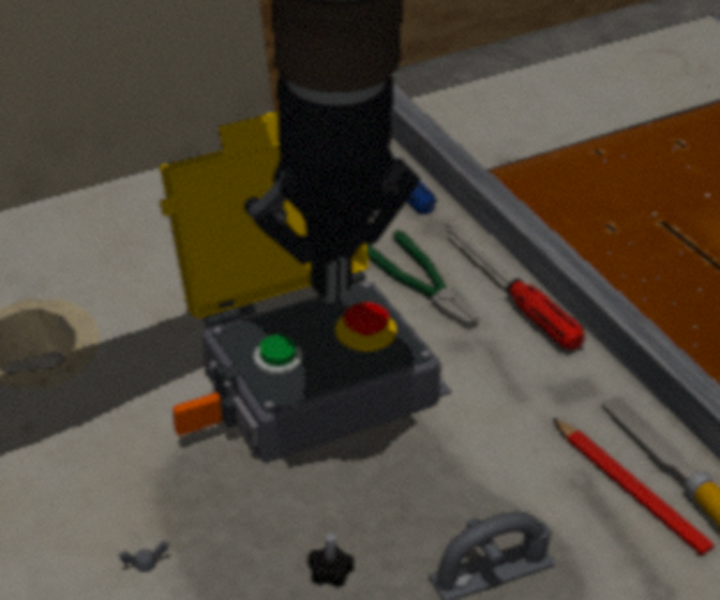

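The picture shows the cover open, the green button out at (278,350), the red one untouched, the tab back at (197,412) and the loose things in view unmoved.

```bash
python3 -c "
from bench import ctrl
print(ctrl.close_job())"
```

```text
the job is handed in; nothing more can be done
None
```

The job is handed in, with no verdict returned: the lock tab is right back, the cover leans open at about 111°, and the start button was pressed to its stop and sprang out; the red button and the loose things in the last picture looked undisturbed.

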